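# Complete the socket rail on the repair bench

### The arm

A 6-joint arm with a two-finger parallel gripper is mounted at the origin on the work surface. World frame = base frame: x ahead of the robot, y to its left, z up, the work surface at z = 0. Lengths are in mm, angles in rad, forces in N, time in s.
With the tool pointing down it reaches from about 350 to 775 mm from the base axis. Payload 7.3 kg.
Tool frame: the origin (TCP) lies midway between the tips of the shut fingers; the grasp point (between the pads) lies 19 mm behind it; z points along the fingers, y is the line along which they close (so a half turn about z gives the same grasp; the last joint's range is limited). The gripper opens to 92 mm and grips with 3 to 60 N. Pads are 19 mm wide; open, the fingers measure 130 mm over their backs; the gripper's body (75 mm by 190 mm) begins 47 mm behind the grasp point.
Start: joints at [-1.29, 0.342, 1.524, -0, 1.275, -0.146], TCP at [217.353, -477.915, 226.741] pointing down, gripper open.
Joint ranges: [-2.53, 2.53], [-0.77, 2.02], [0.04, 2.7], [-1, 4.14], [0.28, 2.66], [-3.11, 3.11]. Speed limits (rad/s): [2.57, 2.57, 3.14, 3.14, 3.14, 3.14].

### API

Orientations are given as [roll, pitch, yaw] about the fixed x, y, z axes, in that order (R = Rz(yaw) Ry(pitch) Rx(roll)).
In Python, from plant import bot gives the robot as it stands. The module is installed in compiled form; this text tells all that it offers.
- The arm moves only by the shell command python3 -m crank 'ROWS' [OPENING]. ROWS is JSON, a list of rows, each a list of 6 numbers: the shift along the tool's x, y, z in m, then the turn, a rotation vector about the tool's x, y, z in rad. In form: [[dx, dy, dz, wx, wy, wz], ...]. A call has 1 to 5 rows; each row shifts and turns the commanded pose from where the row before left it, along the tool's axes as they then stand; what a row does not reach is not made up. A row lasts 1/8 s, in which the tool goes at most 62.5 mm and 10.7 degrees, less where a joint would pass 70% of its speed; a pose out of reach is approached as far as the arm can. A call is refused whole if a number of a shift passes 0.0625 or a number of a turn 0.188, either way. A call with a gripper value outside its range is refused whole. OPENING is the opening in per cent of the stroke, from 0 (shut) to 100 (fully open), set as the call begins (- or left out, the last holds). The fingers move at their own pace and stop on an object; the grip force is fixed at half the most. Time passes only in rows, so rows that do not move let the fingers close. It gives the time, the measured TCP pose, the force, the opening and the grip force at its end, in the units of the state.
- bot.get_obs(): the state, without advancing time (a new reading comes with each control period).
- bot.capture(name): name is "scene" or "side" or "wrist"; returns a dict with "color" (420x560x3 uint8, blue, green, red), "fov_y" (degrees; the focal length in pixels is half the picture's height over the tangent of half this angle, whatever the lens; pixels are square), "cx", "cy" (the principal point, pixels), "extrinsics" (4x4, takes a point from world to camera coordinates); the wrist camera has in their place "tool_from_camera" (4x4, takes a point from camera to tool coordinates, whose origin is the TCP and whose axes are the flange's). Camera axes: x right, y up, looking along -z (the intrinsics and any distortion apply to the point x, -y, -z); pixel columns grow to the right and rows downward; lengths in mm; the calibration is good to about 2 mm. The wrist camera is an equidistant fisheye: a pixel r from the principal point sees the ray r / f radians off the axis. A picture is of the moment at which its call begins: read the wrist's pose just before it. There is no depth.
- bot.close_job(): hands the job in; it is judged then, once.
The state is a dict: "time": time; "joint_positions": joint angles; "dq": joint speeds; "tau": joint torques, N m; "tool_pos": TCP position; "tcp_rot": TCP orientation; "contact_force": force on the tool from outside, world axes, zero at the start; "moment": the same for the moment, N m; "grip_width": finger opening in mm; "finger_force": force on a finger pad.
Only numpy, scipy, OpenCV 4.12 (cv2) and the standard library are available. Lean on these libraries where they do the work, as an engineer would, in place of code of your own. Each camera call takes 0.05 s, during which the arm holds its last target. There are 200 camera calls.

### The job

Two deep sockets, a medium and a large one, stand loose on the repair bench in front of the clip rail, and the smallest is already on the rail's end clip. Press the two loose ones straight down onto the free spring clips so that the rail runs in size order, smallest to largest: each fully home on the rail, upright, in its own clip, and let go.

Things in the scene. Friction and masses are not known exactly. Their poses are not given: they have to be found in the camera images.
- medium_center (a point): Medium deep socket, plain round steel, 68 mm tall, 140 g, upright on its drive end. Point: on its axis, half-way up (34 mm); z up. Lower 27 mm (drive end): 24 mm diameter, grooved, chamfered foot. From 32 mm up to the top: nose 27 mm in diameter, dark hexagonal mouth on top; grip it there. It stands left or right of the large one.
- large_center (a point): Large deep socket, same steel and shape, 74 mm tall, 240 g, upright on its drive end (24 mm diameter, grooved, 27 mm high). From 32 mm up to the top: nose 36 mm in diameter; grip it there. Point: on its axis, half-way up (37 mm); z up.
- rail: Fixed aluminium bar 50 mm wide, 260 mm long, top face 12 mm above the bench, with three like spring clips 85 mm apart. Origin: under its centre. y runs along it, away from the smallest socket (nose 18 mm, 62 mm tall), which is fixed on the first clip; z up. Each clip slides easily some 10 mm along the rail and springs back to its place.
- clip_mid (a point): Middle clip, free: for the medium socket. Point: clip's place on the rail's top face, where the socket's underside rests when home; axes as the rail's. Two sprung jaws face each other along y, 22 mm wide in x, flared to a mouth 34 mm wide, 27 mm above the face. A socket let down stops on them about 9 mm short of home; a straight push of 5 to 15 N spreads them and they snap into its groove.
- clip_far (a point): End clip, free: for the large socket. Same as clip_mid, 85 mm further along the rail's y, at the end away from the smallest socket. Point: the clip's place on the rail's top face, 12 mm above the bench; axes as the rail's.

How it is judged:
By the outcome, as a careful person would: the job done as asked, in the order asked, and still so for the second after the job is handed in, with the robot touching nothing.
It also fails if it takes over 54 s, if anything falls off the work surface, if the arm or the gripper's body presses on something with over 40 N, if the wrist force passes 120 N, or if a joint passes its speed limit or range.

## Working session

There is one attempt and no reset: what is moved stays moved. The work goes in short steps, Python scripts to look and compute and a shell command to move; the robot and the scene stay as the last step left them, time stands still between calls to the robot, and variables do not carry over. Pictures are saved under pics/ and viewed, at most 10 in all, crops included, and the job is handed in when it is done.

```bash
mkdir -p pics
python3 - <<'E'
from plant import bot
import cv2,numpy as np,pickle
o=bot.get_obs();print(o)
d={}
for n in ("scene","side"):
    c=bot.capture(n);d[n]=c;print(n,c["fov_y"],c["cx"],c["cy"],c["extrinsics"].tolist() if hasattr(c["extrinsics"],"tolist") else c["extrinsics"],[k for k in c])
    cv2.imwrite(f"pics/{n}0.png",cv2.resize(c["color"],(800,600),interpolation=cv2.INTER_CUBIC))
pickle.dump(d,open("cams.pkl","wb"))
E
```

```text
{'time': 0.0, 'joint_positions': array([-1.29001107e+00,  3.42726472e-01,  1.52503663e+00, -9.80688697e-06,
        1.27540050e+00, -1.45984468e-01]), 'dq': array([ 0.00026225, -0.00010514, -0.0007351 , -0.00033993,  0.00089746,
        0.00105022]), 'tau': array([ 9.18562073e-04, -4.31243956e+01, -2.44219315e+01,  7.18284328e-02,
        5.60222450e-02, -1.29177570e-04]), 'tool_pos': array([ 217.22244925, -477.49443792,  226.03617883]), 'tcp_rot': array([-3.14003705e+00, -2.19242681e-04,  4.26772414e-01]), 'contact_force': array([-0.63592785,  0.28485998, -0.33176012]), 'moment': array([-0.03584641,  0.03279438, -0.02210704]), 'finger_force': 0.0, 'grip_width': 91.68296961796497}
scene 42.7330431928171 287.06629854877906 207.27715700762212 [[0.3446393768320569, 0.9387347627851638, 0.0008631775564240334, -193.1480280012869], [-0.5079372019638625, 0.18570645973480682, 0.8411378660326064, 201.36144955725223], [0.7894450574916114, -0.29032766997213166, 0.5408200673519974, -1188.7310662688647], [0.0, 0.0, 0.0, 1.0]] ['color', 'fov_y', 'cx', 'cy', 'extrinsics']
side 47.564176406942636 274.6843092110217 211.74534304709712 [[0.8013595990553314, -0.5981369596595829, -0.007414208728484622, -431.29276284732344], [0.43909231891655637, 0.5797705072742715, 0.6863410918511405, -291.3212856633693], [-0.40622743441372877, -0.5532615442845499, 0.7272420059000413, -484.58297255998394], [0.0, 0.0, 0.0, 1.0]] ['color', 'fov_y', 'cx', 'cy', 'extrinsics']
```

View pics/scene0.png

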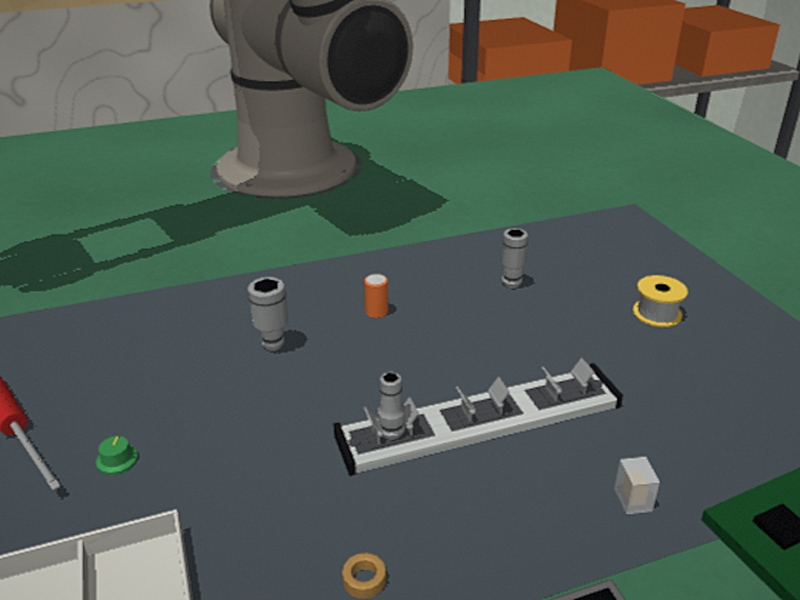

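View pics/side0.png

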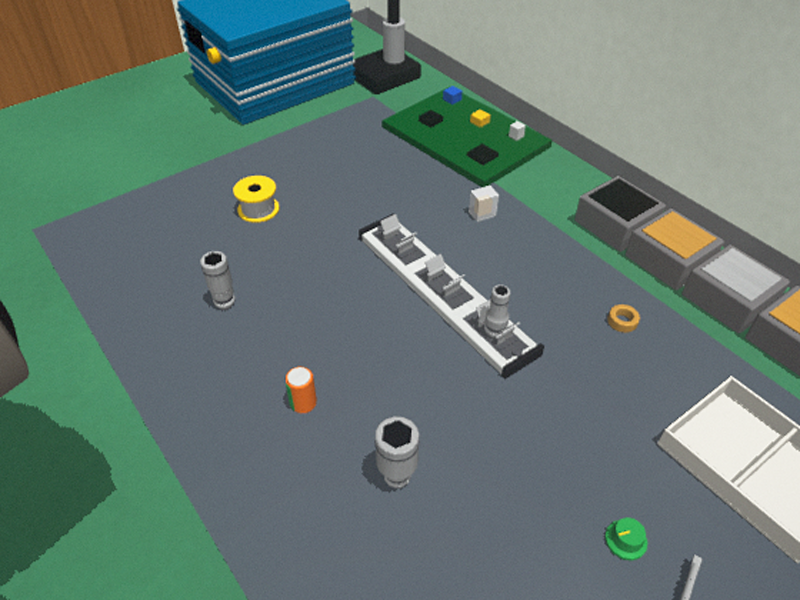

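Scene (800×600 view): the medium socket's top is at (515,233), the large one's at (267,285) and the small one's at (391,378). The rail's far cap is about (606,384) and its near cap about (345,445). Side: medium (214,259), large (397,434), small (501,291), far cap (377,225), near cap (522,358).

```bash
cat > h.py <<'E'
import numpy as np,cv2,pickle
from scipy.spatial.transform import Rotation as R
def ray(c,u,v):
    f=210/np.tan(np.radians(c["fov_y"]/2));d=np.array([(u-c["cx"])/f,-(v-c["cy"])/f,-1])
    E=np.array(c["extrinsics"]);return -E[:3,:3].T@E[:3,3],E[:3,:3].T@d
def onz(c,u,v,z):
    o,d=ray(c,u,v);return o+d*(z-o[2])/d[2]
def wray(c,o,u,v):
    f=210/np.tan(np.radians(c["fov_y"]/2));a=np.array([u-c["cx"],v-c["cy"]]);r=np.hypot(*a)+1e-9;t=r/f
    d=np.array([np.sin(t)*a[0]/r,-np.sin(t)*a[1]/r,-np.cos(t)])
    T=np.array(c["tool_from_camera"]);Rw=R.from_euler("xyz",o["tcp_rot"]).as_matrix()
    return Rw@T[:3,3]+o["tool_pos"],Rw@T[:3,:3]@d
def wonz(c,o,u,v,z):
    p,d=wray(c,o,u,v);return p+d*(z-p[2])/d[2]
E
python3 - <<'E'
from h import *
np.set_printoptions(precision=1,suppress=True)
d=pickle.load(open("cams.pkl","rb"));k=.7
for n,a,b,z in [("med",(515,233.5),(214.5,259),68),("large",(267,285.5),(397.5,434),74),("small",(391,378.5),(501,291),74),("far",(606,384),(377,225),12),("near",(345,445),(522,358),12)]:
    print(n,onz(d["scene"],a[0]*k,a[1]*k,z),onz(d["side"],b[0]*k,b[1]*k,z))
E
```

```text
med [433.7 171.7  68. ] [435.5 170.   68. ]
large [ 457.3 -112.3   74. ] [ 457.6 -115.8   74. ]
small [636.5 -44.8  74. ] [635.6 -47.2  74. ]
far [641.1 167.6  12. ] [639.3 166.6  12. ]
near [635.2 -86.7  12. ] [634.7 -88.7  12. ]
```

```bash
python3 -m crank '[[0,0,0,0,0,-0.18],[0,0,0,0,0,-0.18],[0,0,0,0,0,-0.18],[0,0,0,0,0,-0.18],[0,0,0,0,0,-0.18]]' 75; python3 -m crank '[[0.03,0.02,0,0,0,-0.18],[0.055,0.03,0,0,0,-0.043],[0.05,0.03,0,0,0,0],[0.05,0.03,0,0,0,0],[0.05,0.03,0,0,0,0]]'; python3 -m crank '[[0.05,0.03,0,0,0,0],[0.05,0.03,0,0,0,0],[0.02,0.03,0,0,0,0],[0,0,0,0,0,0]]'
```

```text
time: 0.72
tool_pos: [217.3, -477.7, 226.3]
tcp_rot: [-3.141, -0.001, 1.333]
contact_force: [-0.5, -0.5, -0.4]
grip_width: 68.8
finger_force: 0.0
time: 1.35
tool_pos: [371.1, -251.0, 226.6]
tcp_rot: [-3.141, -0.0, 1.549]
contact_force: [0.3, -0.4, 0.2]
grip_width: 68.6
finger_force: 0.0
time: 1.85
tool_pos: [464.1, -133.0, 226.3]
tcp_rot: [-3.141, -0.0, 1.553]
contact_force: [-0.1, -0.4, -0.5]
grip_width: 69.1
finger_force: 0.0
```

Run:
```python
from plant import bot
from h import *
o=bot.get_obs();c=bot.capture("wrist");pickle.dump((o,c),open("w1.pkl","wb"))
print(o["tool_pos"],c["fov_y"],c["cx"],c["cy"],np.round(c["tool_from_camera"],3))
cv2.imwrite("pics/w1.png",cv2.resize(c["color"],(800,600),interpolation=cv2.INTER_CUBIC))
```

```text
[ 464.14612357 -133.03818018  226.2813476 ] 65.70646984690485 279.04202870263407 210.6232754466711 [[   0.       0.96     0.279   75.683]
 [   1.      -0.       0.      -0.207]
 [   0.       0.279   -0.96  -156.448]
 [   0.       0.       0.       1.   ]]
```

View pics/w1.png

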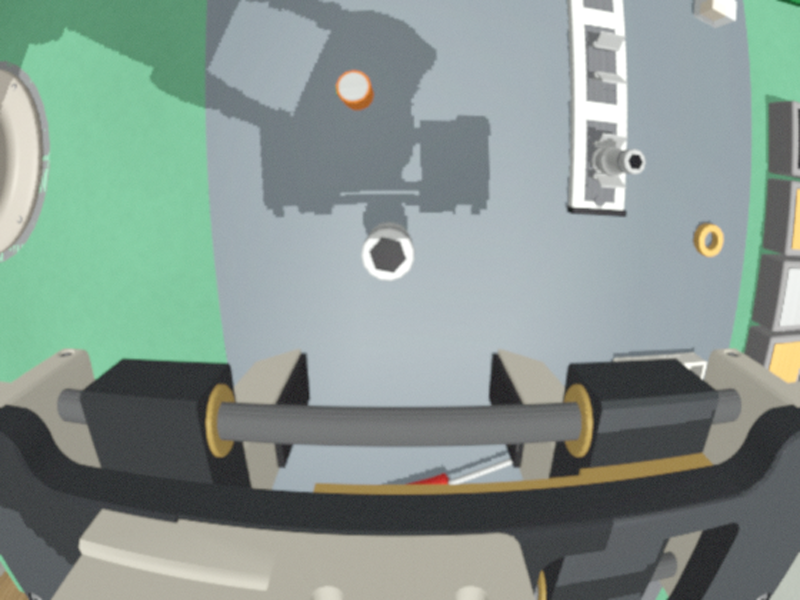

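Wrist view: the large socket's mouth is at (387.5,255), the small socket's top at (635,161.5), and the near rail cap's edge runs from (569,210) to (625,212).

Run:
```python
from h import *
np.set_printoptions(precision=1,suppress=True)
o,c=pickle.load(open("w1.pkl","rb"));k=.7
for n,u,v,z in [("large",387.5,255,74),("small",635,161.5,74),("capL",569,210,12),("capR",625,212,12),("railL up",572,10,12),("railL lo",571,190,12)]:
    print(n,wonz(c,o,u*k,v*k,z))
```

```text
large [ 456.6 -114.6   74. ]
small [634.2 -46.1  74. ]
capL [606.3 -88.6  12. ]
capR [659.9 -88.4  12. ]
railL up [611.8  84.7  12. ]
railL lo [607.5 -71.8  12. ]
```

```bash
python3 -m crank '[[0.0184,-0.0074,0.04,0,0,0],[0,0,0.05,0,0,0],[0,0,0.05,0,0,0],[0,0,0.05,0,0,0],[0,0,0,0,0,0]]'; python3 -m crank '[[0,0,0,0,0,0],[0,0,0,0,0,0],[0,0,0,0,0,0],[0,0,0,0,0,0]]' 0
```

```text
time: 2.52
tool_pos: [452.7, -115.9, 34.2]
tcp_rot: [-3.134, -0.003, 1.548]
contact_force: [0.8, -0.8, 0.8]
grip_width: 68.9
finger_force: 0.0
time: 3.02
tool_pos: [456.6, -116.3, 37.7]
tcp_rot: [3.14, 0.001, 1.55]
contact_force: [-0.8, -0.6, 5.4]
grip_width: 35.6
finger_force: 30.0
```

```bash
python3 -m crank '[[0,0,-0.045,0,0,0],[0,0,-0.045,0,0,0],[0.03,0.02,0,0,0,0],[0.05,0.04,0,0,0,0],[0.05,0.04,0,0,0,0]]'; python3 -m crank '[[0.05,0.04,0,0,0,0],[0.04,0.028,0,0,0,0],[0,0,0,0,0,0],[0,0,0,0,0,0]]'
```

```text
time: 3.65
tool_pos: [557.5, 10.6, 127.0]
tcp_rot: [3.141, 0.0, 1.549]
contact_force: [0.1, -0.9, -2.1]
grip_width: 35.5
finger_force: 30.0
time: 4.15
tool_pos: [624.7, 96.6, 126.0]
tcp_rot: [-3.14, 0.001, 1.55]
contact_force: [-0.3, -0.7, -2.3]
grip_width: 35.5
finger_force: 30.0
```

Run:
```python
from plant import bot
from h import *
o=bot.get_obs();c=bot.capture("wrist");pickle.dump((o,c),open("w2.pkl","wb"))
print(o["tool_pos"])
cv2.imwrite("pics/w2.png",cv2.resize(c["color"],(800,600),interpolation=cv2.INTER_CUBIC))
```

```text
[624.71151797  96.58287511 125.96627287]
```

View pics/w2.png

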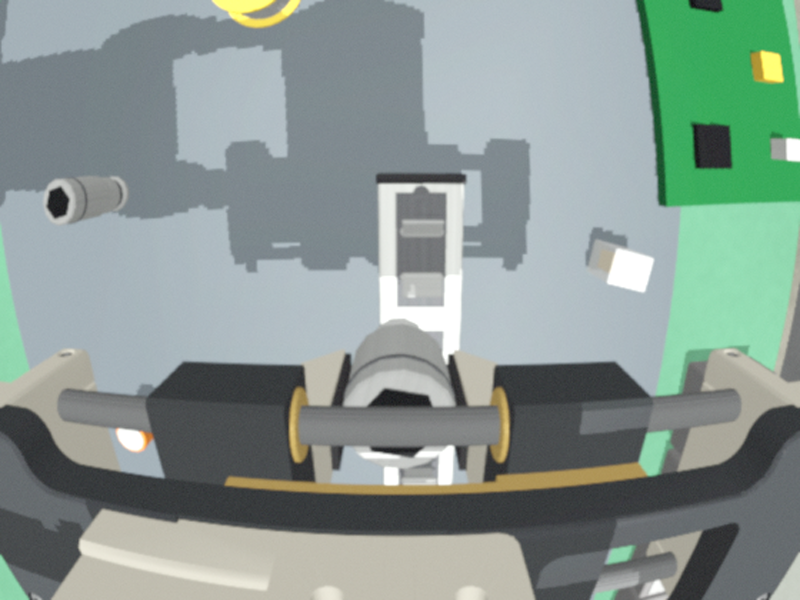

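Wrist view: the rail's far cap has its inner edge at v≈183, and the rail's sides are u=378 and 465. The far clip's jaws are at (423,228) and (421,285). The large socket hangs upright between the pads, with its foot's apex at (402,320).

Run:
```python
from h import *
np.set_printoptions(precision=1,suppress=True)
o,c=pickle.load(open("w2.pkl","rb"));k=.7
for n,u,v,z in [("capL",378,183,12),("capR",465,183,12),("capouterL",376,175,12),("railL",379,270,12),("railR",462.5,270,12),("slot tl",398,193,12),("slot br",446,305,12),("jawfar t",422,220,39),("jawfar b",422,236,39),("jawnear t",421,274,39),("jawnear b",421,297,39),("foot",402,320,88.5),("foot",402,320,90)]:
    print(n,wonz(c,o,u*k,v*k,z))
img=c["color"][115:240,220:350]
cv2.imwrite("pics/w2c.png",cv2.resize(img,None,fx=4.6,fy=4.6,interpolation=cv2.INTER_CUBIC))
```

```text
capL [613.6 164.6  12. ]
capR [664. 164.  12.]
capouterL [612.6 169.3  12. ]
railL [612.8 113.   12. ]
railR [662.8 112.2  12. ]
slot tl [625.1 158.5  12. ]
slot br [652.9  90.5  12. ]
jawfar t [637.5 145.5  39. ]
jawfar b [637.4 136.9  39. ]
jawnear t [636.7 116.3  39. ]
jawnear b [636.6 103.5  39. ]
foot [626.1 107.1  88.5]
foot [626.1 107.6  90. ]
```

View pics/w2c.png

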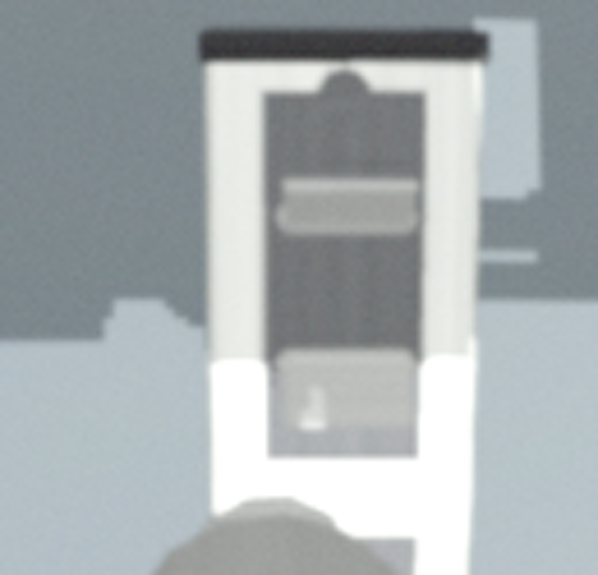

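```bash
python3 -m crank '[[0.0272,0.013,0,0,0,0],[0,0,0,0,0,0],[0,0,0.03,0,0,0],[0,0,0.03,0,0,0],[0,0,0,0,0,0]]'; python3 -m crank '[[0,0,0.004,0,0,0],[0,0,0,0,0,0]]'
```

```text
time: 4.82
tool_pos: [636.9, 122.1, 64.4]
tcp_rot: [-3.135, 0.001, 1.548]
contact_force: [0.3, -0.1, -2.7]
grip_width: 35.3
finger_force: 30.0
time: 5.08
tool_pos: [639.8, 123.4, 64.0]
tcp_rot: [3.14, -0.0, 1.549]
contact_force: [0.1, 0.1, -2.2]
grip_width: 35.1
finger_force: 30.0
```

```bash
for i in 1 2; do python3 -m crank '[[0,-0.001,0.003,0,0,0],[0,0,0,0,0,0]]' | egrep 'tool_pos|tcp_rot|force'; done; python3 -m crank '[[0,0,0.003,0,0,0],[0,0,0,0,0,0]]'
```

```text
tool_pos: [638.1, 123.8, 59.9]
tcp_rot: [3.141, 0.0, 1.55]
contact_force: [0.2, 0.6, -2.6]
finger_force: 30.0
tool_pos: [637.9, 123.8, 57.4]
tcp_rot: [3.14, -0.0, 1.55]
contact_force: [1.4, -0.1, 2.1]
finger_force: 30.0
time: 5.82
tool_pos: [637.8, 123.8, 53.8]
tcp_rot: [3.14, 0.0, 1.55]
contact_force: [3.4, 0.0, -2.5]
grip_width: 35.3
finger_force: 30.0
```

```bash
for i in 1 2; do python3 -m crank '[[0,0.0005,0.002,0,0,0],[0,0,0,0,0,0]]' | egrep 'tool_pos|tcp_rot|force'; done
python3 - <<'E'
from plant import bot
import cv2
a=bot.capture("side")["color"][130:270,210:350]; b=bot.capture("scene")["color"][170:310,300:440]
cv2.imwrite("pics/p1.png",cv2.resize(cv2.hconcat([a,b]),(800,400),interpolation=cv2.INTER_CUBIC))
E
```

```text
tool_pos: [636.7, 123.7, 50.5]
tcp_rot: [-3.139, 0.0, 1.55]
contact_force: [0.5, 0.6, -2.3]
finger_force: 30.0
tool_pos: [637.7, 123.8, 49.7]
tcp_rot: [-3.14, 0.0, 1.55]
contact_force: [-1.7, -1.1, 0.8]
finger_force: 30.0
```

View pics/p1.png

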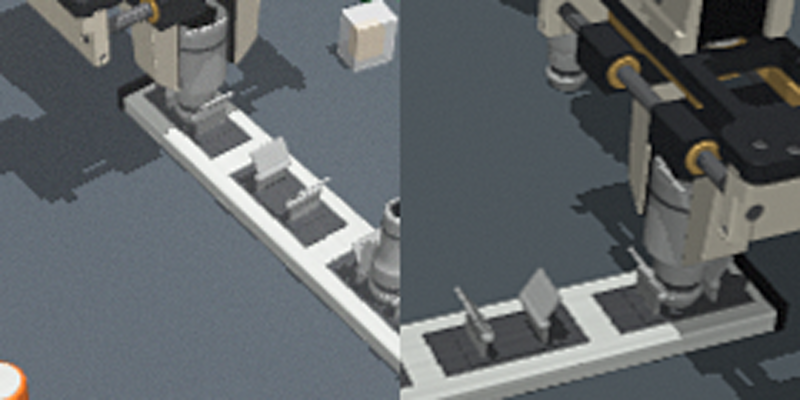

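The large socket sits between the far clip's jaws, near the rail face. A further push should bottom out.

```bash
for i in 1 2; do python3 -m crank '[[0,0,0.0015,0,0,0],[0,0,0,0,0,0],[0,0,0,0,0,0]]' | egrep 'tool_pos|tcp_rot|force'; done
```

```text
tool_pos: [638.0, 123.8, 49.7]
tcp_rot: [3.141, 0.0, 1.55]
contact_force: [-5.0, -0.5, 10.7]
finger_force: 30.0
tool_pos: [638.1, 123.9, 49.6]
tcp_rot: [3.141, 0.0, 1.55]
contact_force: [-7.9, -0.3, 19.4]
finger_force: 30.0
```

```bash
python3 -m crank '[[0,0,-0.002,0,0,0],[0,0,0,0,0,0],[0,0,0,0,0,0],[0,0,0,0,0,0]]' 75; python3 -m crank '[[0,0,-0.03,0,0,0],[0,0,-0.045,0,0,0],[0,0,-0.045,0,0,0],[0.0107,-0.051,-0.03,0,0,0],[0.0107,-0.051,0,0,0,0]]'; python3 -m crank '[[0.0107,-0.051,0,0,0,0],[0.0107,-0.051,0,0,0,0],[0,0,0,0,0,0],[0,0,0,0,0,0]]'
python3 - <<'E'
from plant import bot
from h import *
o=bot.get_obs();c=bot.capture("wrist");pickle.dump((o,c),open("w3.pkl","wb"))
a=cv2.resize(c["color"],(400,300),interpolation=cv2.INTER_AREA)
b=cv2.resize(bot.capture("side")["color"][130:235,210:350],(400,300),interpolation=cv2.INTER_CUBIC)
e=cv2.resize(bot.capture("scene")["color"][200:305,300:440],(400,300),interpolation=cv2.INTER_CUBIC)
f=np.full((300,400,3),0,np.uint8)
cv2.imwrite("pics/p2.png",cv2.vconcat([cv2.hconcat([a,f]),cv2.hconcat([b,e])]))
E
```

```text
time: 7.68
tool_pos: [638.2, 123.7, 48.3]
tcp_rot: [-3.141, 0.0, 1.55]
contact_force: [-0.6, 0.2, 0.6]
grip_width: 67.5
finger_force: 0.0
time: 8.3
tool_pos: [537.0, 147.5, 201.0]
tcp_rot: [3.136, -0.001, 1.549]
contact_force: [0.6, 0.5, 0.3]
grip_width: 68.8
finger_force: 0.0
time: 8.8
tool_pos: [436.1, 170.9, 199.1]
tcp_rot: [3.14, -0.0, 1.55]
contact_force: [0.7, 0.8, -0.9]
grip_width: 68.7
finger_force: 0.0
```

View pics/p2.png

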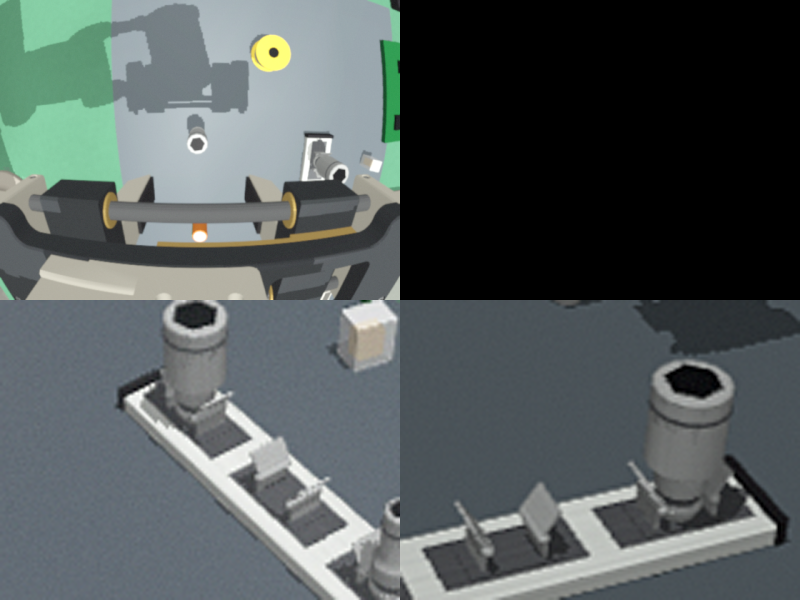

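The large socket stands upright and home in the far clip. The medium socket's mouth is at (197.5,144.5) in the wrist quarter view.

Run:
```python
from h import *
o,c=pickle.load(open("w3.pkl","rb"))
print(o["tool_pos"],wonz(c,o,197.5*1.4,144.5*1.4,68),wonz(c,o,341*1.4,174.5*1.4,86))
```

```text
[436.10235667 170.93755314 199.13608561] [433.71307149 171.05488786  68.        ] [639.50720193 127.96021839  86.        ]
```

```bash
python3 -m crank '[[0,-0.002,0.04,0,0,0],[0,0,0.05,0,0,0],[0,0,0.05,0,0,0],[0,0,0.023,0,0,0],[0,0,0,0,0,0]]'; python3 -m crank '[[0,0,0,0,0,0],[0,0,0,0,0,0],[0,0,0,0,0,0],[0,0,0,0,0,0],[0,0,0,0,0,0]]' 0
```

```text
time: 9.57
tool_pos: [432.6, 170.3, 33.9]
tcp_rot: [-3.137, 0.001, 1.549]
contact_force: [1.1, -1.0, -0.9]
grip_width: 68.8
finger_force: 0.0
time: 10.2
tool_pos: [433.3, 170.9, 36.0]
tcp_rot: [3.141, -0.0, 1.55]
contact_force: [-0.5, 0.1, 1.6]
grip_width: 26.2
finger_force: 30.0
```

```bash
python3 -m crank '[[0,0,-0.055,0,0,0],[0,0,-0.055,0,0,0],[-0.0255,0.041,0,0,0,0],[-0.0255,0.041,0,0,0,0],[-0.0255,0.041,0,0,0,0]]'; python3 -m crank '[[-0.0255,0.041,0,0,0,0],[-0.0255,0.041,0,0,0,0],[0,0,0,0,0,0],[0,0,0,0,0,0],[0,0,0,0,0,0]]'
```

```text
time: 10.82
tool_pos: [555.4, 91.0, 145.7]
tcp_rot: [-3.141, -0.0, 1.55]
contact_force: [0.6, -0.5, -0.8]
grip_width: 26.3
finger_force: 30.0
time: 11.45
tool_pos: [634.5, 40.0, 145.7]
tcp_rot: [-3.141, -0.0, 1.551]
contact_force: [0.2, -0.1, -0.9]
grip_width: 26.3
finger_force: 30.0
```

```bash
python3 -m crank '[[-0.001,0.0017,0.03,0,0,0],[0,0,0.03,0,0,0],[0,0,0.023,0,0,0],[0,0,0,0,0,0],[0,0,0,0,0,0]]'; for i in 1 2 3; do python3 -m crank '[[0,0,0.0025,0,0,0],[0,0,0,0,0,0],[0,0,0,0,0,0]]' | egrep 'tool_pos|tcp_rot|contact_force'; done
```

```text
time: 12.08
tool_pos: [637.6, 38.5, 64.1]
tcp_rot: [3.14, 0.0, 1.55]
contact_force: [0.3, -0.0, -1.3]
grip_width: 26.4
finger_force: 30.0
tool_pos: [637.3, 38.0, 60.6]
tcp_rot: [3.141, 0.0, 1.55]
contact_force: [0.2, -0.4, -1.4]
tool_pos: [637.1, 38.0, 57.7]
tcp_rot: [3.142, 0.0, 1.55]
contact_force: [-0.2, -1.0, -2.0]
tool_pos: [637.5, 38.0, 55.7]
tcp_rot: [3.14, 0.0, 1.55]
contact_force: [0.6, -0.6, 4.4]
```

```bash
for i in 1 2 3 4; do python3 -m crank '[[0.0002,-0.0002,0.0025,0,0,0],[0,0,0,0,0,0],[0,0,0,0,0,0]]' | egrep 'tool_pos|tcp_rot|contact_force'; done
```

```text
tool_pos: [637.3, 38.2, 52.2]
tcp_rot: [3.141, 0.0, 1.55]
contact_force: [3.9, -0.5, -1.7]
tool_pos: [635.8, 38.5, 49.5]
tcp_rot: [-3.139, 0.0, 1.55]
contact_force: [-0.8, 0.2, -2.7]
tool_pos: [636.6, 38.6, 48.0]
tcp_rot: [3.141, 0.0, 1.55]
contact_force: [-1.9, -0.0, 1.9]
tool_pos: [636.8, 38.7, 47.9]
tcp_rot: [3.14, 0.0, 1.55]
contact_force: [-4.8, -0.8, 17.2]
```

Bottomed at 47.9 mm (home is 48.0) with 17 N. Next I release, retreat and check.

```bash
python3 -m crank '[[0,0,-0.002,0,0,0],[0,0,0,0,0,0],[0,0,0,0,0,0],[0,0,0,0,0,0]]' 75; python3 -m crank '[[0,0,-0.03,0,0,0],[0,0,-0.045,0,0,0],[0,0,-0.045,0,0,0],[0,-0.05,-0.03,0,0,0],[0,-0.05,0,0,0,0]]'; python3 -m crank '[[0,-0.05,0,0,0,0],[0,-0.05,0,0,0,0],[0,0,0,0,0,0],[0,0,0,0,0,0]]'
python3 - <<'E'
from plant import bot
from h import *
b=cv2.resize(bot.capture("side")["color"][130:270,240:380],(400,400),interpolation=cv2.INTER_CUBIC)
e=cv2.resize(bot.capture("scene")["color"][200:340,270:410],(400,400),interpolation=cv2.INTER_CUBIC)
cv2.imwrite("pics/p3.png",cv2.hconcat([b,e]))
E
```

```text
time: 15.2
tool_pos: [636.2, 38.8, 46.8]
tcp_rot: [-3.141, 0.0, 1.55]
contact_force: [-0.0, -0.2, -0.3]
grip_width: 61.7
finger_force: 0.0
time: 15.82
tool_pos: [536.6, 40.9, 199.4]
tcp_rot: [3.136, 0.0, 1.55]
contact_force: [-0.4, -0.3, -1.1]
grip_width: 68.7
finger_force: 0.0
time: 16.32
tool_pos: [437.4, 43.0, 197.7]
tcp_rot: [3.14, 0.0, 1.55]
contact_force: [-0.4, -1.0, -0.5]
grip_width: 68.9
finger_force: 0.0
```

View pics/p3.png

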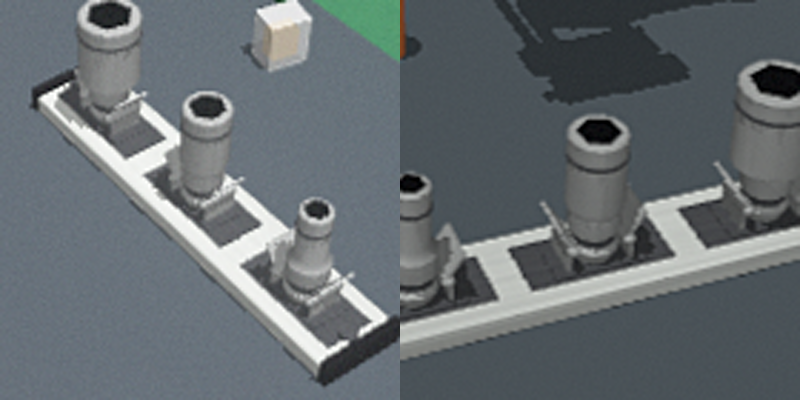

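All three sockets stand upright and home in their clips, in size order, and the robot is clear of them.

```bash
python3 -c "
from plant import bot
print(bot.close_job())"
```

```text
the job is handed in; nothing more can be done
None
```

The medium and large sockets are pressed home on the middle and far clips, upright, released and in size order; the job was handed in at about 16 s, and no verdict was returned.

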